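# Shut the tube box and clamp it on the shaker

### The arm

A 6-joint arm with a two-finger parallel gripper is mounted at the origin on the work surface; the furniture and walls round the work are solid. World frame = base frame: x ahead of the robot, y to its left, z up, the work surface at z = 0. Lengths are in m, angles in degrees, forces in N, time in s.
With the tool pointing down it reaches from about 0.25 to 0.725 m from the base axis. Payload 9.7 kg.
Tool frame: the origin (TCP) lies between the finger pads; the fingertips stand 22 mm ahead of it and the grasp point (between the pads) lies 3 mm ahead of it; z points along the fingers, y is the line along which they close (so a half turn about z gives the same grasp; the last joint's range is limited). The gripper opens to 85 mm and grips with 20 to 120 N. Pads are 22 mm wide; open, the fingers measure 114 mm over their backs; the gripper's body (76 mm by 85 mm) begins 54 mm behind the grasp point. The pads swing forward as they close: fully open they stand 13 mm farther back than shut.
Start: joints at [63.713, 4.979, 10.078, 95.1, 0, 90], TCP at [0.244, 0.493, 0.253] pointing down, gripper open.
Joint ranges: [-179.16, 179.16], [-48.56, 103.87], [-65.8, 70.77], [-126.05, 130.52], [-82.76, 87.17], [-180, 180]. Speed limits (degrees/s): [127.2, 127.2, 147.25, 180, 180, 180].

### API

Orientations are given as [roll, pitch, yaw] about the fixed x, y, z axes, in that order (R = Rz(yaw) Ry(pitch) Rx(roll)).
In Python, from workcell import bot, viewer, finder gives the robot as it stands.
- The arm moves only by the tool move_arm, never from a script. Its arguments are lists of equal length, an entry for each row: "offset": the shift along the tool's x, y, z in cm, a list of three; "twist": the turn, a rotation vector about the tool's x, y, z in rad, a list of three; "grip": the opening, from 0 (shut) to 1 (fully open). In form: {"offset": [[x, y, z], ...], "twist": [[ax, ay, az], ...], "grip": [grip, ...]}. A call has 1 to 5 rows; each row shifts and turns the commanded pose from where the row before left it, along the tool's axes as they then stand; what a row does not reach is not made up. A row lasts 1/10 s, in which the tool goes at most 50 mm and 8.59 degrees, less where a joint would pass 70% of its speed; a pose out of reach is approached as far as the arm can. A call is refused whole if a number of a shift passes 5 or a number of a turn 0.15, either way. A call with a gripper value outside its range is refused whole. The fingers move at their own pace and stop on an object; "force" is the grip in N (left out, the last holds). Time passes only in rows, so rows that do not move let the fingers close. It gives the time, the measured TCP pose, the force, the opening and the grip force at its end, in the units of the state.
- bot.get_obs(): the state, without advancing time (a new reading comes with each control period).
- viewer.camera(name): name is "scene" or "top" or "wrist"; returns a dict with "color" (420x560x3 uint8, red, green, blue), "depth" (420x560 float32, m along the optical axis (not along the pixel's ray), 0 where there is no reading), "vfov" (degrees; the focal length in pixels is half the picture's height over the tangent of half this angle, whatever the lens; pixels are square), "cx", "cy" (the principal point, pixels), "position" and "attitude" of the camera in the world; the wrist camera has in their place "tool_from_camera" (4x4, takes a point from camera to tool coordinates, whose origin is the TCP and whose axes are the flange's). Camera axes: x right, y down, z forward; pixel columns grow to the right and rows downward; lengths in m; the calibration is good to about 2 mm. A picture is of the moment at which its call begins: read the wrist's pose just before it.
- bot.job_done(): hands the job in; it is judged then, once.
Trained networks look in a picture, given as the dict that the camera call returned (one of the last four; its "shot" number tells which), for a name from the list of things; names that differ only in an ending like _2 or _b are one class to them, and where a whole thing is asked for, a point or a joint stands for the part that bears it (a point fixed in the world has none). Each returns a list of dicts, best first, with "p" (0 to 1); they miss things now and then, are a little off and sometimes report something else, mostly with a low value. They report only what shows in the picture. A call takes as long as a camera call.
- finder.boxes_of(picture, thing): "position" ([column, row] in pixels, amid what is visible of it).
- finder.pinpoint(picture, thing): "position" ([column, row] in pixels: a listed point, or the origin of a listed thing).
The state is a dict: "time": time; "q": joint angles; "qd": joint speeds; "joint_efforts": joint torques, N m; "ee_pos": TCP position; "tcp_rot": TCP orientation; "wrist_force": force on the tool from outside, world axes, zero at the start; "torque": the same for the moment, N m; "opening": finger opening in m; "grasp_force": force on a finger pad.
Only numpy, scipy, OpenCV 4.12 (cv2) and the standard library are available. Lean on these libraries where they do the work, as an engineer would, in place of code of your own. Each camera call takes 0.05 s, during which the arm holds its last target. There are 200 camera calls.

### The job

The tube box on the platform shaker stands with its lid ajar: press the lid down until it is fully shut and level. Then clamp the box: draw the clamp's sliding leg out by its pull bar until the black ring mark on the leg is level with the mouth of the guide neck and, while you hold it there against its return spring, close the cam lever flat against the leg. Finish still holding the leg at its mark with the lever shut, without letting go, and leave the lime-capped bottle, the domed bottle and the marker where they are.

Things in the scene. Friction and masses are not known exactly. Their poses are not given: they have to be found in the camera images.
- shaker: Bench platform shaker with a pull clamp, fixed to the table; white housing 185 (x) x 180 mm (y). Origin on the table under its middle; x to its back, away from its control panel, y to the left of one facing the panel, z up; mm offsets below are in this frame. A dark guide neck (66 long, 24 wide, 22 high) juts from the front in -x at z = 52; a square leg, 14 x 14 at y = 0, z = 52, slides in it
- neck_mouth (a point): Centre of the neck's open front end, where the leg comes out: (-150, 0, 52) mm in the shaker's frame. On its left the cam lugs reach to y = 27 mm. Below neck and leg there is nothing down to the table. The leg's far end carries a foam jaw behind the tube box, which closes on the box as the leg is drawn out. The platform's front edge is at x = -85 mm
- pull_bar (a point): Middle of the pull bar: ribbed black rubber grip, 14 mm thick, at a right angle to the leg's outer end, to the right only, y = -13 to -62 mm, z = 52 mm; this point is at y = -36. Its axis is 12 mm in front of the neck mouth at leg value 0, 42 mm at the mark. A finger set down to the right of the neck, behind the bar, hooks it and draws it in -x
- clamp_leg (a joint): How far the leg is drawn out in -x, m: 0 = in, 0.030 = the black ring mark round the leg (2.8 mm wide, hidden in the neck until then) is at the neck's mouth, end of travel 0.040. Starts at 0 to 0.009. A spring of 130 N/m (4 N at the mark) and 1.6 N friction act on it: let go at the mark with the lever open, it slides back
- cam_lever (a joint): Black cam lever, rad: 0 = closed, flat along the leg's left side; positive = swung out to the left (+y). Starts 0.40 to 0.55 open, its outer edge at most 37 mm left of the leg's centre line. Vertical pin at (-142, 17, 52) mm; closed, it reaches 38 mm from the pin in -x and leg plus lever are 23.5 mm thick (y = -7 to 16.5 mm). 3 to 6 N at its tip closes it
- lever_tip (a point): Tip of the cam lever, 36 mm from its pin, middle of its 7.5 mm thickness and 12.5 mm height. As it closes, its eccentric drags the leg back into the neck unless held, then grips it. Two fingers astride leg and lever can draw the bar with the right finger, then squeeze the lever shut against the leg with the left one
- tube_box_lid (a joint): Lid of the clear tube box, rad: 0 = fully shut and level, positive = front edge raised; starts at 0.12 to 0.28. The box, 108 (x) x 150 (y) x 61 mm high with lid, stands on the platform, centre of its underside at (-8, 0, 69) mm. The lid hinges at the back, at (47, 0, 104) mm about y; it is stiff (0.2 N m) and stays where it is left
- lid_front (a point): Point on the lid's flat top near its front edge, middle of its width, 14 mm behind the edge: at (-48, 0, 130) mm in the shaker's frame when shut. Pressing straight down here with 3 to 6 N shuts the lid
- lime_bottle: Bystander: white gel bottle with lime screw cap, 43 mm in diameter, 109 mm high, origin under its centre.
- dome_stick: Bystander: pale grey bottle with a domed cap, 32 mm in diameter, 58 mm high, origin under its centre.
- marker: Bystander: felt marker lying on the table, 131 mm long, 11 mm thick, origin under its centre, length along its y.

How it is judged:
By the outcome, as a careful person would: the job done as asked, in the order asked, and still so for the second after the job is handed in, while the arm keeps its last pose, push and grip.
It also fails if it takes over 42 s, if anything falls off the work surface, if the arm or the gripper's body presses on something with over 40 N, if the wrist force passes 120 N, or if a joint passes its speed limit or range.

## Working session

There is one attempt and no reset: what is moved stays moved. The work goes in short steps, Python scripts to look and compute and a tool call to move; the robot and the scene stay as the last step left them, time stands still between calls to the robot, and variables do not carry over. Pictures are saved under pics/ and viewed, at most 10 in all, crops included, and the job is handed in when it is done.

Besides the shell and the picture viewer there is one more tool, called after "Emit:" as name(argument=value, ...) on one line, values as JSON. move_arm: Moves the arm, as the interface text tells. Its arguments: {"type":"object","properties":{"offset":{"type":"array","items":{"type":"array","items":{"type":"number"}}},"twist":{"type":"array","items":{"type":"array","items":{"type":"number"}}},"grip":{"type":"array","items":{"type":"number"}},"force":{"type":"number"}},"required":["offset","twist","grip"]}

```bash
mkdir -p pics; ls; cat > h.py <<'E'
import numpy as np,cv2
from scipy.spatial.transform import Rotation as R
from workcell import bot,viewer,finder
def pose(p):
    if 'tool_from_camera' in p:
        o=p['obs'];T=np.eye(4);T[:3,:3]=rot(o['tcp_rot']);T[:3,3]=o['ee_pos'];return T@np.array(p['tool_from_camera'])
    T=np.eye(4);T[:3,:3]=rot(p['attitude']);T[:3,3]=p['position'];return T
def rot(a):
    a=np.array(a,float)
    return a if a.shape==(3,3) else (R.from_quat(a).as_matrix() if a.size==4 else R.from_euler('xyz',a,degrees=True).as_matrix())
def cam(n):
    o=bot.get_obs();p=viewer.camera(n);q=p;q['obs']=o;return q
def ray(p,uv):
    f=p['color'].shape[0]/2/np.tan(np.radians(p['vfov'])/2)
    d=np.array([(uv[0]-p['cx'])/f,(uv[1]-p['cy'])/f,1.]);T=pose(p);return T[:3,3],T[:3,:3]@d
def at_depth(p,uv):
    o,d=ray(p,uv);z=p['depth'][int(round(uv[1])),int(round(uv[0]))];return o+d*z
def at_z(p,uv,z):
    o,d=ray(p,uv);return o+d*(z-o[2])/d[2]
def save(p,n): cv2.imwrite('pics/'+n,p['color'][:,:,::-1])
def proj(p,X):
    f=p['color'].shape[0]/2/np.tan(np.radians(p['vfov'])/2);T=pose(p);c=T[:3,:3].T@(np.array(X)-T[:3,3]);return c[:2]/c[2]*f+[p['cx'],p['cy']]
E
python3 - <<'E'
from h import *
o=bot.get_obs();print(o)
for n in ['top','scene']:
    p=cam(n);save(p,n+'1.png');print(n,p['position'],p['attitude'],p['vfov'])
    for t in ['shaker','neck_mouth','pull_bar','lever_tip','lid_front','lime_bottle','dome_stick','marker']:
        r=finder.pinpoint(p,t)[:1]
        for x in r: print(t,round(x['p'],2),np.round(x['position'],1),at_depth(p,x['position']).round(4))
E
```

```text
pics
{'time': 0.0, 'q': array([6.37133624e+01, 5.01262028e+00, 1.00336639e+01, 9.50992447e+01,
       1.75946433e-03, 9.00000893e+01]), 'qd': array([ 0.03161082,  0.04179974,  0.10555056,  0.05174616,  0.06003739,
       -0.01485818]), 'joint_efforts': array([-3.83656428e-03, -5.20388174e+01,  4.64803541e+01,  1.59729598e-02,
       -4.35627010e-05, -8.26221822e-06]), 'ee_pos': array([0.24347836, 0.49294865, 0.25256138]), 'tcp_rot': array([-1.79921799e+02, -1.75934082e-03,  1.53713271e+02]), 'wrist_force': array([ 0.7159049 ,  0.17320316, -0.67047444]), 'torque': array([-0.023744  , -0.01200683, -0.03654409]), 'grasp_force': 0.0, 'opening': 0.08540571096179153}
top [0.33435347 0.27502805 0.93897176] [-170.73788269   -0.58900824  -88.37870836] 54.73989751787805
shaker 0.87 [259.3 157.8] [0.5641 0.3006 0.1437]
neck_mouth 0.96 [271.3 218.2] [0.4526 0.2725 0.0614]
pull_bar 0.94 [288.7 220.1] [0.4502 0.2342 0.0565]
lever_tip 0.62 [264.5 231.4] [0.424  0.2865 0.0538]
lid_front 0.87 [264.  156.4] [0.5682 0.2912 0.1408]
lime_bottle 0.67 [351.4 168.9] [0.5641 0.1006 0.0787]
dome_stick 0.53 [181.1 232.2] [0.4173 0.4694 0.0496]
marker 0.56 [192.6 274.2] [0.3269 0.4469 0.0051]
scene [-0.0847566   0.87172351  0.81592206] [-131.75602943    1.17592829 -136.77470223] 47.08972800096067
shaker 0.62 [239.9 213.1] [0.5285 0.3587 0.0963]
lid_front 0.71 [246.6 176.6] [0.5651 0.2982 0.1449]
dome_stick 0.57 [233.5 300.7] [0.4156 0.4928 0.0101]
marker 0.67 [281.2 316.5] [0.3166 0.4541 0.0083]
```

```bash
python3 - <<'E'
import cv2
a=cv2.imread('pics/top1.png')
b=cv2.resize(a[90:290,160:380],None,fx=3.6,fy=3,interpolation=cv2.INTER_CUBIC) if 0 else cv2.resize(a[90:290,160:380],None,fx=3,fy=3,interpolation=cv2.INTER_CUBIC)
cv2.imwrite('pics/top1c.png',b)
E
```

```text
(no output)
```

View pics/top1c.png

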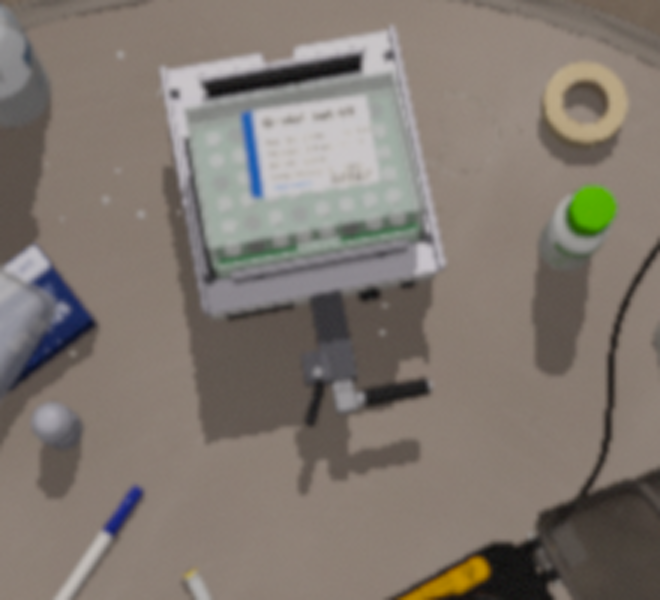

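View pics/scene1.png

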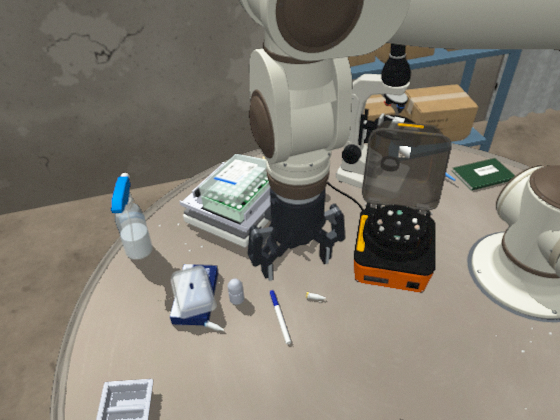

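```bash
python3 - <<'E'
from h import *
p=cam('top')
c=lambda u,v:(160+u/3,90+v/3)
g={}
for n,u,v,z in [('FL',208,312,.069),('FR',441,266,.069),('BL',166,70,.069),('BR',395,27,.069),('neckTL',317,295,.063),('neckTR',339,292,.063),('mouthR',355,378,.063),('mouthL',328,382,.063),('lugL',305,383,.06),('bar0',362,398,.059),('bar1',429,386,.059),('tip',312,422,.058),('lidFL',216,270,.14),('lidFR',420,232,.14)]:
    g[n]=at_z(p,c(u,v),z)[:2]; print(n,g[n].round(4))
a=lambda A,B:np.degrees(np.arctan2(*(g[B]-g[A])[::-1]))
print(a('FL','BL'),a('FR','BR'),a('FR','FL')-90,a('BR','BL')-90,a('bar1','bar0')-90,a('lidFR','lidFL')-90)
# depth based yaw: lid top plane & shaker mid
print(at_z(p,(271.3,218.2),.052),at_z(p,(288.7,220.1),.052),at_z(p,(264.5,231.4),.052))
E
```

```text
FL [0.5021 0.3656]
FR [0.5416 0.1965]
BL [0.6862 0.4055]
BR [0.7261 0.2341]
neckTL [0.5184 0.2868]
neckTR [0.5211 0.2707]
mouthR [0.4576 0.2573]
mouthL [0.4541 0.2768]
lugL [0.4533 0.2935]
bar0 [0.4437 0.2517]
bar1 [0.4539 0.2031]
tip [0.4252 0.2876]
lidFL [0.5172 0.3541]
lidFR [0.5478 0.2175]
12.24058429164815 11.516702233678368 13.15150656085963 13.100864514385577 11.905510130939362 12.598251272230812
[0.45383384 0.27244459 0.052     ] [0.45074896 0.23397666 0.052     ] [0.42420018 0.28651095 0.052     ]
```

```bash
cat >> h.py <<'E'
def plan(tgt,yaw,n,src=None):
    """rows (cm, rad) from the measured pose to tgt with tool down at yaw (deg)"""
    o=bot.get_obs() if src is None else src
    P=np.array(o['ee_pos']);Ra=R.from_matrix(rot(o['tcp_rot']));Rb=R.from_euler('xyz',[180,0,yaw],degrees=True)
    w=(Ra.inv()*Rb).as_rotvec()/n;step=(np.array(tgt)-P)/n;off=[]
    for i in range(n):
        off.append((Ra.inv().apply(step)*100).round(2).tolist());Ra=Ra*R.from_rotvec(w)
    print('off',off,'tw',[w.round(3).tolist()]*1)
E
python3 - <<'E'
from h import *
print(viewer.camera('wrist')['tool_from_camera'])
plan([.43,.265,.25],-167.6,8)
E
```

```text
[[-7.17286686e-04 -9.46483086e-01 -3.22752620e-01  8.30021451e-02]
 [ 9.99999186e-01 -1.01940198e-03  7.67029027e-04 -5.42024623e-04]
 [-1.05499466e-03 -3.22751807e-01  9.46483047e-01 -1.21234920e-01]
 [ 0.00000000e+00  0.00000000e+00  0.00000000e+00  1.00000000e+00]]
off [[-3.35, -1.52, 0.04], [-3.21, -1.8, 0.04], [-3.05, -2.07, 0.04], [-2.86, -2.32, 0.04], [-2.66, -2.55, 0.04], [-2.43, -2.76, 0.04], [-2.19, -2.96, 0.04], [-1.93, -3.13, 0.04]] tw [[-0.0, -0.0, -0.084]]
```

Emit:
move_arm(offset=[[-3.35, -1.52, 0], [-3.21, -1.8, 0], [-3.05, -2.07, 0], [-2.86, -2.32, 0], [-2.66, -2.55, 0]], twist=[[0, 0, -0.084], [0, 0, -0.084], [0, 0, -0.084], [0, 0, -0.084], [0, 0, -0.084]], grip=[1, 1, 1, 1, 1])

```text
time: 1.5
ee_pos: [0.3606, 0.3492, 0.2534]
tcp_rot: [180.0, 0.0, 178.0]
wrist_force: [-0.4, 0.0, -0.7]
opening: 0.0856
grasp_force: 0.0
```

Emit:
move_arm(offset=[[-2.43, -2.76, 0], [-2.19, -2.96, 0], [-1.93, -3.13, 0], [0, 0, 0], [0, 0, 0]], twist=[[0, 0, -0.084], [0, 0, -0.084], [0, 0, -0.084], [0, 0, 0], [0, 0, 0]], grip=[1, 1, 1, 0, 0])

```text
time: 2.0
ee_pos: [0.4298, 0.2643, 0.2533]
tcp_rot: [180.0, -0.0, -167.9]
wrist_force: [-0.1, 0.5, -0.2]
opening: 0.0589
grasp_force: 0.0
```

```bash
python3 - <<'E'
from h import *
p=cam('wrist');save(p,'w1.png');o=p['obs'];print(o['time'],o['ee_pos'],o['tcp_rot'],o['wrist_force'],o['opening'])
for t in ['neck_mouth','pull_bar','lever_tip','lid_front','shaker']:
    for x in finder.pinpoint(p,t)[:1]: print(t,round(x['p'],2),np.round(x['position'],1),at_depth(p,x['position']).round(4),at_z(p,x['position'],.052).round(4))
plan([.5556,.290,.2],-167.6,5)
E
```

```text
2.0 [0.42984402 0.26426244 0.25328329] [ 1.79989532e+02 -8.25503749e-03 -1.67942798e+02] [-0.11594105  0.51727291 -0.15592583] 0.05889667598503605
neck_mouth 0.62 [276.3 215.8] [0.4597 0.2679 0.0648] [0.4643 0.2688 0.052 ]
pull_bar 0.81 [242.3 198.1] [0.4504 0.2293 0.0575] [0.4521 0.229  0.052 ]
lid_front 0.64 [276.9 352.8] [0.5623 0.2906 0.1438] [0.6474 0.3081 0.052 ]
shaker 0.59 [276.7 298.9] [0.5413 0.2857 0.0914] [0.5682 0.2911 0.052 ]
off [[-2.58, -0.06, 1.07], [-2.58, -0.06, 1.07], [-2.58, -0.06, 1.07], [-2.58, -0.06, 1.07], [-2.58, -0.06, 1.07]] tw [[0.0, 0.0, -0.0]]
```

View pics/w1.png

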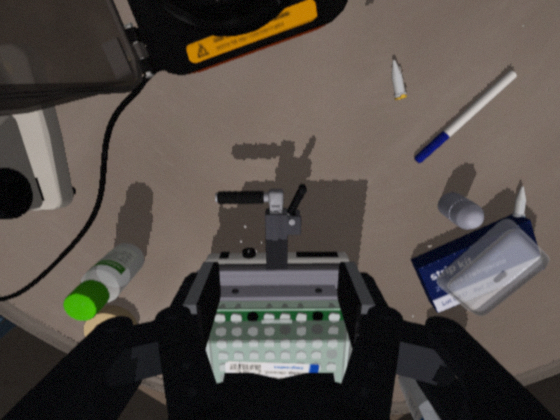

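```bash
python3 - <<'E'
import cv2
a=cv2.imread('pics/w1.png')
cv2.imwrite('pics/w1c.png',cv2.resize(a[175:275,205:335],None,fx=6,fy=6,interpolation=cv2.INTER_CUBIC))
E
```

```text
(no output)
```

View pics/w1c.png

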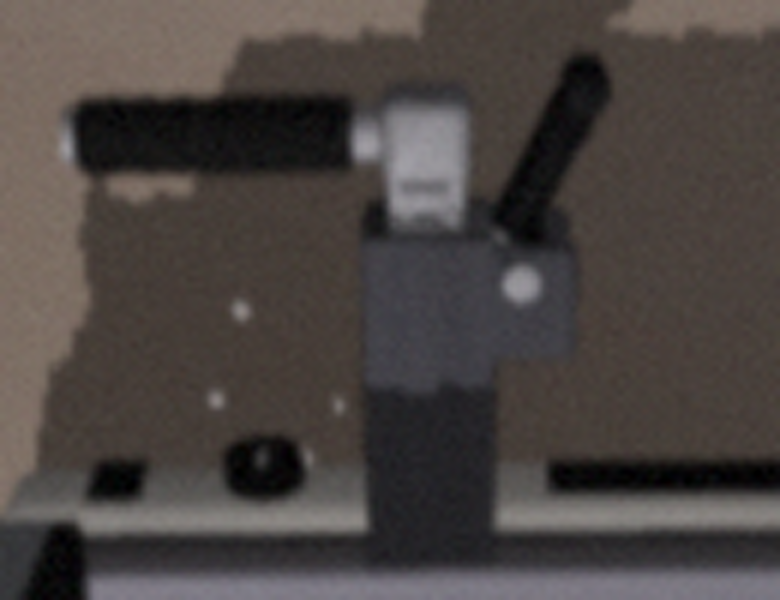

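Emit:
move_arm(offset=[[-2.5, -0.05, 1], [-2.5, -0.05, 1], [-2.5, -0.05, 1], [-2.5, -0.05, 1], [-2.5, -0.05, 1]], twist=[[0, 0, 0], [0, 0, 0], [0, 0, 0], [0, 0, 0], [0, 0, 0]], grip=[0, 0, 0, 0, 0])

```text
time: 2.8
ee_pos: [0.5528, 0.2896, 0.2028]
tcp_rot: [180.0, -0.0, -167.7]
wrist_force: [0.6, 0.2, 0.6]
opening: 0.0
grasp_force: 0.0
```

Emit:
move_arm(offset=[[0, 0, 1], [0, 0, 1], [0, 0, 0.8], [0, 0, 0.6], [0, 0, 0.6]], twist=[[0, 0, 0], [0, 0, 0], [0, 0, 0], [0, 0, 0], [0, 0, 0]], grip=[0, 0, 0, 0, 0])

```text
time: 3.3
ee_pos: [0.5516, 0.2888, 0.1636]
tcp_rot: [180.0, 0.0, -167.8]
wrist_force: [-1.7, -0.4, 2.9]
opening: 0.0001
grasp_force: 1.4
```

```bash
python3 - <<'E'
from h import *
w=cv2.imread('pics/w1.png')
p=viewer.camera('wrist');p['obs']=dict(ee_pos=[0.42984402,0.26426244,0.25328329],tcp_rot=[180,0,-167.94])
for n,u,v,z in [('mouthL',495,237,.063),('mouthR',362,240,.063),('legL',465,140,.059),('legR',388,140,.059),('neckBL',495,530,.063),('neckBR',366,530,.063),('pin',522,285,.065),('bar0',345,132,.059),('bar1',85,135,.059),('tip',588,68,.055),('panelL',10,525,.069),('panelR',780,525,.069)]:
    print(n,at_z(p,(205+u/6,175+v/6),z)[:2].round(4))
E
```

```text
mouthL [0.4565 0.2792]
mouthR [0.4619 0.2565]
legL [0.4414 0.2706]
legR [0.4442 0.2574]
neckBL [0.5129 0.2918]
neckBR [0.5179 0.2684]
pin [0.4636 0.2856]
bar0 [0.4443 0.2498]
bar1 [0.4543 0.2055]
tip [0.4252 0.2891]
panelL [0.527  0.2045]
panelR [0.4979 0.3413]
```

Emit:
move_arm(offset=[[0, 0, 0.5], [0, 0, 0.4], [0, 0, 0.3], [0, 0, 0]], twist=[[0, 0, 0], [0, 0, 0], [0, 0, 0], [0, 0, 0]], grip=[0, 0, 0, 0])

```text
time: 3.75
ee_pos: [0.5523, 0.2888, 0.1517]
tcp_rot: [180.0, 0.0, -167.8]
wrist_force: [-2.0, -0.2, 2.0]
opening: -0.0001
grasp_force: 1.3
```

Emit:
move_arm(offset=[[0, 0, 0.1], [0, 0, 0.1], [0, 0, 0]], twist=[[0, 0, 0], [0, 0, 0], [0, 0, 0]], grip=[0, 0, 0])

```text
time: 4.05
ee_pos: [0.5523, 0.2889, 0.1513]
tcp_rot: [180.0, 0.1, -167.8]
wrist_force: [-6.5, -3.1, 14.7]
opening: -0.0
grasp_force: 7.2
```

Emit:
move_arm(offset=[[0, 0, -2], [0, 0, -3.5], [2, 0, 0], [3.3, 0, 0], [3, 0.2, 0]], twist=[[0, 0, 0], [0, 0, 0], [0, 0, 0], [0, 0, 0], [0, 0, 0]], grip=[0, 0, 1, 1, 1])

```text
time: 4.55
ee_pos: [0.4701, 0.2728, 0.2039]
tcp_rot: [-180.0, 0.0, -167.8]
wrist_force: [-0.2, -0.6, 0.4]
opening: 0.0433
grasp_force: 0.0
```

```bash
python3 - <<'E'
from h import *
o=bot.get_obs();print(o['time'],o['ee_pos'],o['tcp_rot'],o['opening'])
p=cam('scene');save(p,'s2.png')
a=p['color'][140:260,170:310,::-1]
cv2.imwrite('pics/s2c.png',cv2.resize(a,None,fx=5,fy=5,interpolation=cv2.INTER_CUBIC))
t=cam('top');M=np.array([.4592,.2678]);e=np.array([.977,.213]);f=np.array([-.213,.977])
for q in (p,t):
  for xs in (40,20,0,-20,-40,-55):
   r=[]
   for ys in (-60,-40,-20,20,40,60):
    w=M+e*(.150+xs/1000)+f*ys/1000
    u,v=proj(q,[*w,.130]);u,v=int(round(u)),int(round(v))
    r.append(round(float(at_depth(q,(u,v))[2])*1000))
   print(xs,r)
plan([.4698,.2753,.2],-167.7,3)
E
```

```text
4.55 [0.47011757 0.27279146 0.2039297 ] [-1.79991660e+02  1.03525188e-02 -1.67820490e+02] 0.04325889975205308
40 [126, 128, 129, 128, 130, 128]
20 [129, 129, 129, 128, 128, 128]
0 [129, 129, 129, 130, 130, 130]
-20 [128, 130, 132, 129, 130, 129]
-40 [130, 128, 131, 127, 816, 127]
-55 [236, 127, 126, 129, 128, 128]
40 [655, 657, 658, 664, 664, 666]
20 [652, 655, 655, 663, 664, 664]
0 [650, 651, 651, 662, 662, 662]
-20 [644, 646, 646, 660, 661, 654]
-40 [657, 638, 640, 660, 660, 641]
-55 [656, 656, 655, 658, 660, 631]
off [[-0.06, 0.07, 0.16], [-0.06, 0.07, 0.16], [-0.06, 0.07, 0.16]] tw [[0.0, 0.0, -0.0]]
```

View pics/s2c.png

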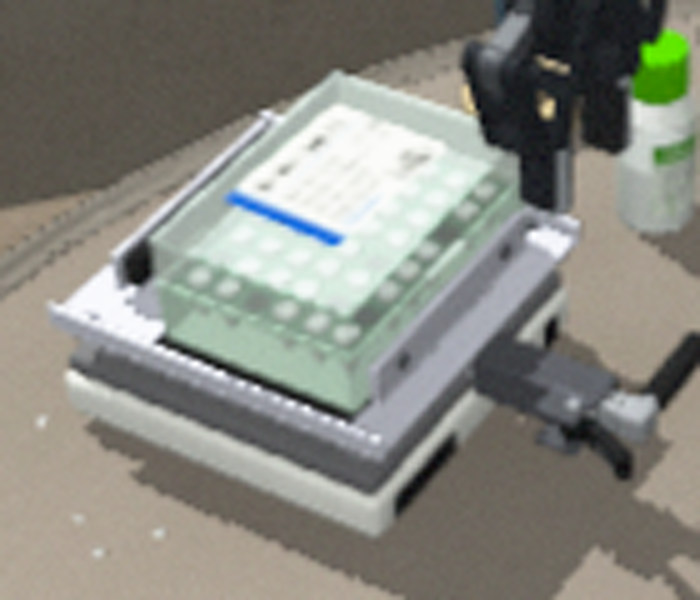

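Emit:
move_arm(offset=[[0, 0.22, 1.7], [0, 0, 2], [0, 0, 2], [0, 0, 2], [0, 0, 1]], twist=[[0, 0, 0], [0, 0, 0], [0, 0, 0], [0, 0, 0], [0, 0, 0]], grip=[1, 1, 1, 1, 1])

```text
time: 5.15
ee_pos: [0.4701, 0.275, 0.1152]
tcp_rot: [-180.0, -0.1, -167.8]
wrist_force: [-0.5, 0.4, 0.3]
opening: 0.0857
grasp_force: 0.0
```

```bash
python3 - <<'E'
from h import *
p=cam('wrist');save(p,'w2.png');o=p['obs'];print(o['time'],o['ee_pos'],o['tcp_rot'],o['wrist_force'],o['opening'])
for t in ['neck_mouth','pull_bar','lever_tip']:
    for x in finder.pinpoint(p,t)[:1]: print(t,round(x['p'],2),np.round(x['position'],1),at_depth(p,x['position']).round(4),at_z(p,x['position'],.052).round(4))
E
```

```text
5.15 [0.47014995 0.27503086 0.11521229] [-1.79956311e+02 -1.00526543e-01 -1.67794287e+02] [-0.53146185  0.42262577  0.33469396] 0.08567190214324001
neck_mouth 0.73 [273.9 222.8] [0.4571 0.2689 0.0592] [0.4598 0.2694 0.052 ]
pull_bar 0.6 [211.3 198. ] [0.4493 0.2298 0.06  ] [0.452  0.2285 0.052 ]
```

View pics/w2.png

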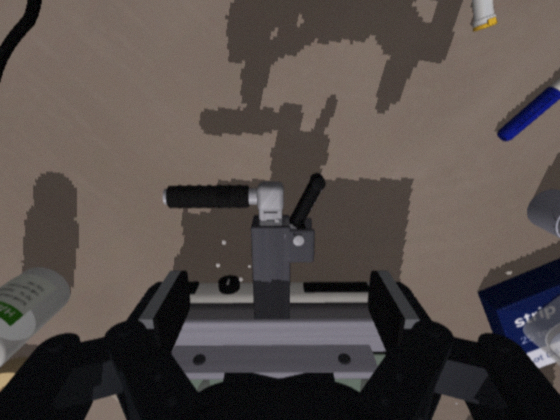

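Emit:
move_arm(offset=[[0, 0, 1.5], [0, 0, 1.5], [0, 0, 1.5], [0, 0, 1.5], [0, 0, 0.8]], twist=[[0, 0, 0], [0, 0, 0], [0, 0, 0], [0, 0, 0], [0, 0, 0]], grip=[1, 1, 1, 1, 1])

```text
time: 5.85
ee_pos: [0.4695, 0.2749, 0.047]
tcp_rot: [-180.0, -0.1, -167.8]
wrist_force: [0.2, -0.2, -0.2]
opening: 0.0855
grasp_force: 0.0
```

Emit:
move_arm(offset=[[0.8, 0, 0], [0.7, 0, 0], [0.6, 0, 0], [0.6, 0, 0], [0, 0, 0]], twist=[[0, 0, 0], [0, 0, 0], [0, 0, 0], [0, 0, 0], [0, 0, 0]], grip=[1, 1, 1, 1, 1])

```text
time: 6.35
ee_pos: [0.4434, 0.2697, 0.05]
tcp_rot: [180.0, 0.1, -167.8]
wrist_force: [0.5, 0.4, -0.3]
opening: 0.0852
grasp_force: 0.5
```

```bash
python3 - <<'E'
from h import *
p=cam('wrist');save(p,'w3.png');o=p['obs'];print(o['time'],o['ee_pos'],o['tcp_rot'],o['wrist_force'],o['opening'])
print([proj(p,[*(np.array([.4592,.2678])+np.array([.977,.213])*d),.059]) for d in (0,-.01,-.02,-.035)])
a=p['color'][100:300,150:400,::-1]
cv2.imwrite('pics/w3c.png',cv2.resize(a,None,fx=3,fy=3,interpolation=cv2.INTER_CUBIC))
E
```

```text
6.35 [0.44343291 0.26969001 0.0500245 ] [ 1.79975582e+02  5.54586916e-02 -1.67766232e+02] [ 0.46185929  0.38844158 -0.34198831] 0.08516259343933717
[array([267.68078147, 338.34993353]), array([267.37656164, 319.39378668]), array([267.05735179, 299.50360104]), array([266.54791413, 267.76019026])]
```

View pics/w3c.png

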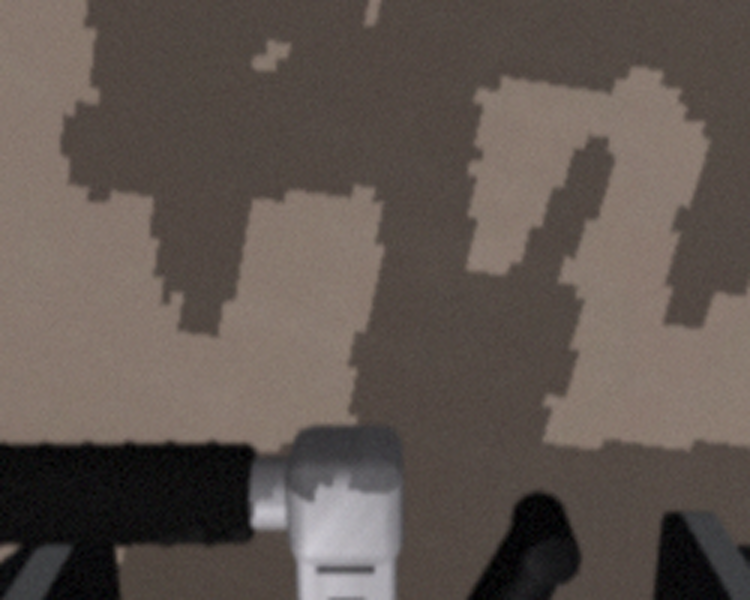

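```bash
python3 - <<'E'
from h import *
p=cam('wrist');p=cam('wrist');save(p,'w4.png');o=p['obs'];print(o['time'],o['ee_pos'],o['tcp_rot'],o['wrist_force'],o['torque'],o['opening'])
a=p['color'][220:420,150:400,::-1]
a=cv2.convertScaleAbs(a,alpha=1.6,beta=10)
cv2.imwrite('pics/w4c.png',cv2.resize(a,None,fx=3,fy=3,interpolation=cv2.INTER_CUBIC))
E
```

```text
6.45 [0.44377647 0.26973466 0.04985362] [ 1.79981860e+02  3.33146164e-02 -1.67777172e+02] [0.65895211 0.70882943 0.580289  ] [ 0.04515473 -0.26352974  0.04540876] 0.08529478027816528
```

View pics/w4c.png

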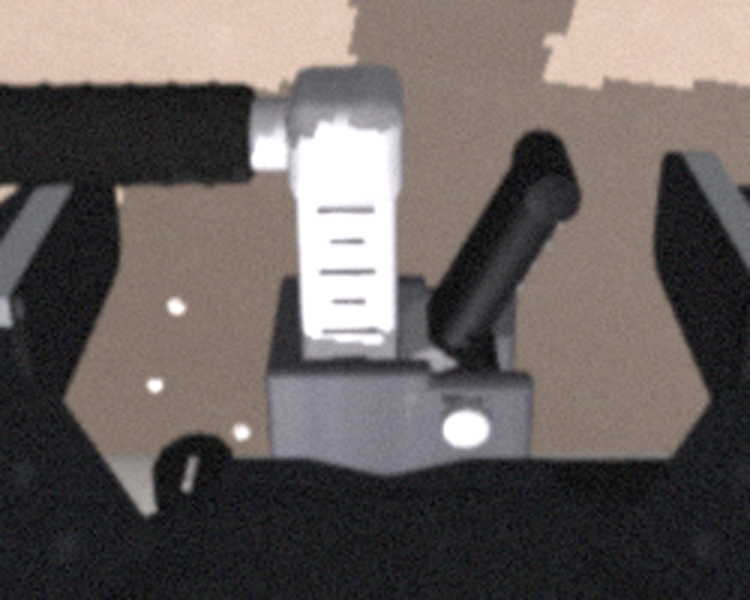

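Emit:
move_arm(offset=[[0.3, 0, 0.1], [0.3, 0, 0.1], [0.1, 0, 0], [0, 0, 0]], twist=[[0, 0, 0], [0, 0, 0], [0, 0, 0], [0, 0, 0]], grip=[1, 1, 1, 1])

```text
time: 6.9
ee_pos: [0.4372, 0.2682, 0.0476]
tcp_rot: [180.0, 0.0, -167.8]
wrist_force: [4.7, 0.2, 3.7]
opening: 0.0855
grasp_force: 2.2
```

```bash
cat > look.py <<'E'
import sys
from h import *
n=sys.argv[1]
p=cam('wrist');o=p['obs'];print(o['time'],o['ee_pos'],o['tcp_rot'],o['wrist_force'],o['opening'],o['grasp_force'])
save(p,n+'.png')
d=np.array(o['ee_pos'][:2])-[.4592,.2678];print('tcp rel mouth',d@[.977,.213]*1000,d@[-.213,.977]*1000)
for z in (.059,.052): print(z,[[d,*proj(p,[*(np.array([.4592,.2678])+np.array([.977,.213])*d/1000),z]).round(1)] for d in (0,-35,-42)])
# intensity profile along the leg
g=cv2.cvtColor(p['color'],cv2.COLOR_RGB2GRAY)
c=int(proj(p,[.449,.2656,.059])[0]);c=int(sys.argv[2]) if len(sys.argv)>2 else c
print(c,[(r,int(g[r,c-6:c+6].mean())) for r in range(225,400,1)])
E
python3 look.py w5
```

```text
6.9 [0.43719691 0.2681596  0.04758526] [ 1.79999680e+02  4.44307651e-02 -1.67786168e+02] [4.6960289  0.18690401 3.66807617] 0.08547730310639381 2.2347159683704376
tcp rel mouth -21.4204209832969 5.037982967421885
0.059 [[0, np.float64(268.1), np.float64(354.2)], [-35, np.float64(267.0), np.float64(284.9)], [-42, np.float64(266.7), np.float64(269.5)]]
0.052 [[0, np.float64(268.6), np.float64(342.6)], [-35, np.float64(267.5), np.float64(275.8)], [-42, np.float64(267.3), np.float64(261.0)]]
267 [(225, 104), (226, 105), (227, 103), (228, 102), (229, 99), (230, 99), (231, 97), (232, 95), (233, 95), (234, 99), (235, 103), (236, 104), (237, 105), (238, 104), (239, 103), (240, 101), (241, 100), (242, 99), (243, 95), (244, 79), (245, 61), (246, 55), (247, 54), (248, 53), (249, 55), (250, 56), (251, 56), (252, 57), (253, 57), (254, 58), (255, 60), (256, 64), (257, 70), (258, 77), (259, 85), (260, 91), (261, 98), (262, 102), (263, 108), (264, 111), (265, 113), (266, 114), (267, 113), (268, 116), (269, 122), (270, 131), (271, 138), (272, 141), (273, 144), (274, 154), (275, 167), (276, 172), (277
[... 712 characters left out ...]
337, 176), (338, 177), (339, 177), (340, 176), (341, 169), (342, 141), (343, 102), (344, 118), (345, 156), (346, 172), (347, 177), (348, 173), (349, 155), (350, 122), (351, 86), (352, 54), (353, 42), (354, 63), (355, 68), (356, 48), (357, 28), (358, 25), (359, 28), (360, 34), (361, 47), (362, 61), (363, 72), (364, 76), (365, 77), (366, 78), (367, 77), (368, 76), (369, 75), (370, 76), (371, 75), (372, 76), (373, 74), (374, 69), (375, 54), (376, 36), (377, 18), (378, 11), (379, 11), (380, 10), (381, 12), (382, 9), (383, 10), (384, 9), (385, 9), (386, 9), (387, 12), (388, 11), (389, 12), (390, 10), (391, 9), (392, 11), (393, 11), (394, 11), (395, 11), (396, 11), (397, 12), (398, 10), (399, 10)]
```

```bash
python3 - <<'E'
import cv2
a=cv2.imread('pics/w5.png');a=cv2.convertScaleAbs(a,alpha=2,beta=10)
L=cv2.resize(a[325:375,235:300],None,fx=6,fy=11,interpolation=cv2.INTER_CUBIC)
b=cv2.imread('pics/w4.png');b=cv2.convertScaleAbs(b,alpha=2,beta=10)
Rr=cv2.resize(b[315:365,235:300],None,fx=6,fy=11,interpolation=cv2.INTER_CUBIC)
cv2.imwrite('pics/w45.png',cv2.hconcat([L,Rr]))
g=cv2.cvtColor(cv2.imread('pics/w5.png'),cv2.COLOR_BGR2GRAY)
print([(r,int(g[r,195:220].mean())) for r in range(235,290)])
E
```

```text
[(235, 120), (236, 120), (237, 121), (238, 121), (239, 120), (240, 120), (241, 121), (242, 121), (243, 120), (244, 120), (245, 120), (246, 119), (247, 119), (248, 118), (249, 108), (250, 77), (251, 34), (252, 11), (253, 8), (254, 9), (255, 11), (256, 11), (257, 11), (258, 12), (259, 12), (260, 13), (261, 14), (262, 13), (263, 13), (264, 14), (265, 14), (266, 14), (267, 15), (268, 14), (269, 14), (270, 14), (271, 16), (272, 14), (273, 14), (274, 15), (275, 14), (276, 15), (277, 14), (278, 13), (279, 13), (280, 13), (281, 13), (282, 14), (283, 18), (284, 31), (285, 52), (286, 65), (287, 69), (288, 69), (289, 69)]
```

View pics/w45.png

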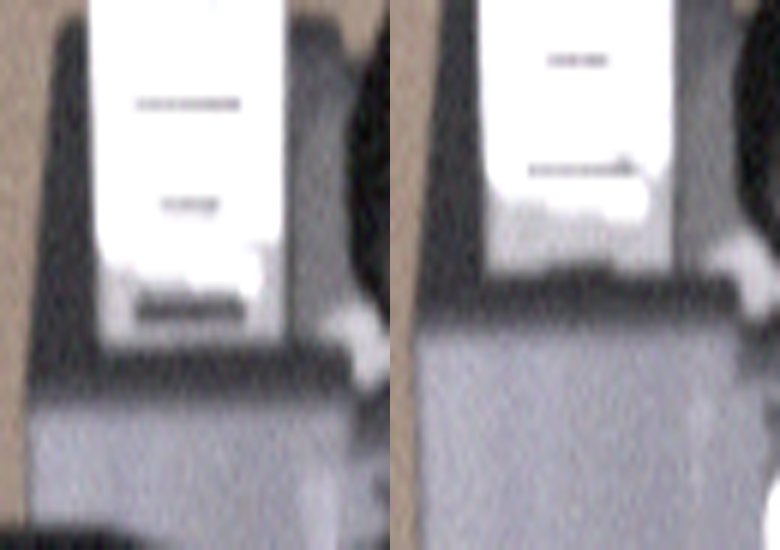

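Emit:
move_arm(offset=[[0.15, 0, 0], [0.1, 0, 0], [0, 0, 0]], twist=[[0, 0, 0], [0, 0, 0], [0, 0, 0]], grip=[1, 1, 1])

```text
time: 7.25
ee_pos: [0.4347, 0.2676, 0.0474]
tcp_rot: [-180.0, 0.0, -167.8]
wrist_force: [4.9, -0.1, 4.0]
opening: 0.0852
grasp_force: 2.3
```

```bash
cat > look2.py <<'E'
import sys
from h import *
p=cam('wrist');o=p['obs'];print(o['time'],o['ee_pos'].round(4),o['tcp_rot'].round(2),o['wrist_force'].round(1),o['opening'],o['grasp_force'])
save(p,sys.argv[1]+'.png')
d=np.array(o['ee_pos'][:2])-[.4592,.2678];print('tcp rel mouth',d@[.977,.213]*1000,d@[-.213,.977]*1000)
k=lambda z,d:proj(p,[*(np.array([.4592,.2678])+np.array([.977,.213])*d/1000),z])[1].round(1)
print('rows z59',k(.059,0),'z52',k(.052,-35),k(.052,-42))
g=cv2.cvtColor(p['color'],cv2.COLOR_RGB2GRAY).astype(int)
for n,c0,c1 in [('bar',195,220),('edgeL',252,256),('mid',261,273),('edgeR',276,280)]:
    rr=range(240,295) if n=='bar' else range(338,385)
    print(n,rr[0],[int(g[r,c0:c1].mean()) for r in rr])
E
python3 look2.py w6
```

```text
7.25 [0.4347 0.2676 0.0474] [-1.8000e+02  3.0000e-02 -1.6779e+02] [ 4.9 -0.1  4. ] 0.08524811794778882 2.304084599018097
tcp rel mouth -23.940591214117457 5.030163320682262
rows z59 359.1 z52 281.2 266.6
bar 240 [119, 120, 120, 119, 119, 120, 121, 119, 119, 109, 79, 38, 12, 9, 9, 9, 10, 12, 12, 12, 11, 13, 13, 13, 14, 13, 14, 15, 15, 14, 15, 14, 15, 14, 15, 15, 14, 14, 14, 13, 13, 12, 13, 16, 28, 48, 64, 69, 69, 69, 69, 69, 69, 69, 69]
edgeL 338 [183, 183, 183, 182, 182, 182, 182, 179, 181, 180, 179, 178, 177, 176, 162, 133, 100, 89, 86, 65, 38, 15, 10, 17, 21, 24, 28, 35, 46, 60, 74, 75, 78, 74, 60, 36, 16, 11, 12, 11, 9, 13, 10, 12, 7, 14, 7]
mid 338 [175, 175, 175, 172, 152, 113, 103, 143, 170, 176, 175, 176, 175, 165, 125, 74, 87, 103, 94, 71, 41, 17, 14, 19, 22, 25, 30, 35, 48, 62, 72, 75, 76, 76, 75, 75, 69, 54, 34, 19, 14, 11, 11, 11, 10, 8, 9]
edgeR 338 [164, 167, 166, 165, 165, 166, 166, 165, 166, 164, 165, 164, 157, 135, 104, 113, 126, 125, 110, 75, 39, 18, 11, 18, 22, 25, 26, 33, 45, 60, 70, 71, 72, 71, 72, 73, 70, 72, 69, 58, 36, 19, 11, 14, 10, 10, 11]
```

Emit:
move_arm(offset=[[0, 0, 0], [0, 0, 0], [0, 0, 0], [0, 0, 0], [0, 0, 0]], twist=[[0, 0, 0], [0, 0, 0], [0, 0, 0], [0, 0, 0], [0, 0, 0]], grip=[0.8, 0.65, 0.5, 0.4, 0.35], force=25)

```text
time: 7.8
ee_pos: [0.4345, 0.2678, 0.0473]
tcp_rot: [180.0, -0.0, -167.8]
wrist_force: [4.1, 1.6, 4.2]
opening: 0.0302
grasp_force: 4.7
```

```bash
python3 look2.py w7
```

```text
7.8 [0.4345 0.2678 0.0473] [ 1.7998e+02 -1.0000e-02 -1.6778e+02] [4.1 1.6 4.2] 0.030244343050708382 4.718250185251236
tcp rel mouth -24.16936152401629 5.240626970552245
rows z59 359.7 z52 281.8 267.2
bar 240 [123, 123, 123, 123, 122, 122, 123, 123, 122, 120, 110, 78, 36, 12, 9, 10, 10, 11, 11, 12, 12, 13, 13, 13, 14, 15, 16, 14, 15, 15, 14, 15, 14, 16, 15, 16, 15, 14, 14, 14, 13, 13, 13, 13, 14, 23, 39, 50, 53, 54, 51, 52, 50, 49, 48]
edgeL 338 [188, 188, 188, 188, 189, 188, 189, 188, 187, 186, 187, 186, 185, 185, 181, 171, 141, 107, 94, 88, 69, 39, 17, 14, 20, 23, 25, 29, 40, 53, 68, 76, 78, 76, 62, 38, 16, 10, 12, 10, 13, 13, 10, 12, 11, 9, 7]
mid 338 [178, 179, 179, 179, 174, 153, 113, 107, 146, 173, 178, 180, 179, 178, 169, 128, 83, 89, 101, 93, 69, 40, 17, 14, 21, 23, 26, 31, 40, 54, 68, 76, 78, 79, 77, 77, 70, 56, 35, 19, 13, 11, 11, 11, 12, 10, 10]
edgeR 338 [168, 167, 168, 168, 169, 168, 166, 169, 166, 167, 167, 169, 166, 159, 136, 115, 119, 122, 110, 90, 67, 32, 13, 16, 20, 23, 26, 30, 39, 51, 66, 73, 73, 74, 73, 72, 74, 75, 71, 60, 38, 20, 11, 12, 9, 13, 11]
```

Emit:
move_arm(offset=[[0, 0, 0], [0, 0, 0], [0, 0, 0], [0, 0, 0]], twist=[[0, 0, 0], [0, 0, 0], [0, 0, 0], [0, 0, 0]], grip=[0.3, 0.25, 0.2, 0.2], force=25)

```text
time: 8.25
ee_pos: [0.4351, 0.2669, 0.0474]
tcp_rot: [-179.9, 0.1, -167.8]
wrist_force: [5.6, -3.6, 4.9]
opening: 0.0224
grasp_force: 27.0
```

```bash
python3 look2.py w8
```

```text
8.25 [0.4351 0.2669 0.0474] [-1.7989e+02  5.0000e-02 -1.6781e+02] [ 5.6 -3.6  4.9] 0.02239458015920478 27.017001919448376
tcp rel mouth -23.75303246722423 4.226066972105063
rows z59 358.7 z52 280.8 266.2
bar 240 [122, 123, 122, 121, 122, 122, 121, 121, 122, 120, 119, 110, 79, 36, 13, 9, 9, 11, 11, 12, 11, 12, 13, 14, 14, 14, 14, 15, 14, 15, 15, 14, 15, 15, 12, 14, 15, 15, 14, 14, 15, 14, 13, 12, 13, 15, 30, 51, 66, 71, 71, 70, 69, 69, 69]
edgeL 338 [151, 150, 150, 148, 148, 145, 143, 142, 142, 142, 137, 135, 134, 126, 105, 83, 71, 69, 66, 64, 54, 36, 23, 20, 24, 25, 32, 40, 54, 69, 78, 81, 79, 76, 62, 37, 17, 8, 14, 12, 12, 11, 12, 13, 10, 10, 10]
mid 338 [172, 180, 181, 180, 180, 174, 145, 107, 120, 159, 177, 180, 181, 180, 175, 150, 97, 59, 73, 90, 89, 66, 32, 22, 24, 26, 31, 40, 54, 68, 76, 78, 78, 78, 77, 75, 70, 55, 35, 20, 12, 11, 10, 11, 11, 9, 10]
edgeR 338 [166, 169, 169, 169, 168, 167, 169, 170, 167, 169, 168, 165, 153, 132, 133, 140, 128, 102, 91, 91, 86, 62, 31, 22, 23, 25, 30, 38, 50, 65, 71, 75, 75, 74, 74, 73, 73, 73, 69, 61, 39, 19, 11, 13, 12, 13, 8]
```

Emit:
move_arm(offset=[[0, 0, 0], [0, 0, 0], [0.06, 0, 0], [0.05, 0, 0], [0, 0, 0]], twist=[[0, 0, 0], [0, 0, 0], [0, 0, 0], [0, 0, 0], [0, 0, 0]], grip=[0.4, 0.5, 0.5, 0.5, 0.5])

```text
time: 8.8
ee_pos: [0.4341, 0.2683, 0.0471]
tcp_rot: [179.9, 0.1, -167.8]
wrist_force: [7.5, 6.6, -2.3]
opening: 0.0429
grasp_force: 4.5
```

```bash
python3 look2.py w9
```

```text
8.8 [0.4341 0.2683 0.0471] [ 1.7991e+02  9.0000e-02 -1.6776e+02] [ 7.5  6.6 -2.3] 0.042873489970329255 4.524564296007156
tcp rel mouth -24.420362030709274 5.792815856936621
rows z59 360.4 z52 282.6 268.0
bar 240 [123, 123, 124, 123, 123, 123, 123, 123, 124, 121, 110, 77, 37, 12, 9, 9, 11, 11, 11, 11, 11, 12, 13, 13, 13, 14, 14, 15, 14, 14, 14, 15, 15, 15, 15, 14, 15, 14, 14, 14, 14, 13, 14, 13, 13, 17, 27, 35, 38, 38, 38, 39, 37, 38, 37]
edgeL 338 [188, 189, 189, 188, 188, 188, 189, 190, 188, 189, 190, 190, 189, 189, 187, 180, 158, 125, 103, 92, 73, 41, 19, 14, 15, 20, 24, 26, 32, 41, 57, 70, 78, 77, 62, 36, 16, 12, 13, 13, 10, 12, 9, 9, 12, 9, 9]
mid 338 [178, 179, 178, 178, 174, 157, 120, 110, 146, 172, 178, 178, 177, 177, 166, 127, 85, 115, 132, 108, 75, 40, 17, 13, 17, 23, 23, 26, 33, 42, 56, 70, 75, 77, 78, 76, 69, 57, 36, 19, 12, 12, 11, 11, 11, 11, 10]
edgeR 338 [157, 157, 159, 160, 159, 160, 160, 159, 160, 159, 159, 159, 158, 156, 143, 119, 103, 100, 98, 91, 70, 38, 19, 11, 15, 24, 24, 27, 32, 41, 53, 69, 74, 74, 73, 73, 74, 75, 73, 60, 41, 21, 11, 9, 9, 8, 10]
```

Emit:
move_arm(offset=[[0.06, 0, 0], [0, 0, 0], [0, 0, 0], [0, 0, 0], [0, 0, 0]], twist=[[0, 0, 0], [0, 0, 0], [0, 0, 0], [0, 0, 0], [0, 0, 0]], grip=[0.5, 0.4, 0.3, 0.2, 0.2])

```text
time: 9.35
ee_pos: [0.4335, 0.2665, 0.0473]
tcp_rot: [-179.9, 0.1, -167.8]
wrist_force: [7.8, -4.3, 3.2]
opening: 0.0224
grasp_force: 26.5
```

```bash
python3 look2.py w10
```

```text
9.35 [0.4335 0.2665 0.0473] [-1.7989e+02  6.0000e-02 -1.6783e+02] [ 7.8 -4.3  3.2] 0.022430258959780153 26.536023057997227
tcp rel mouth -25.334334912440056 4.212319346591737
rows z59 361.8 z52 284.2 269.7
bar 240 [121, 122, 122, 122, 122, 121, 121, 121, 121, 122, 120, 109, 76, 32, 10, 9, 9, 10, 11, 12, 11, 13, 12, 13, 14, 14, 13, 14, 14, 14, 14, 15, 14, 15, 15, 15, 15, 15, 15, 14, 13, 14, 13, 14, 13, 16, 32, 53, 67, 70, 70, 71, 71, 69, 69]
edgeL 338 [153, 151, 149, 148, 147, 144, 144, 142, 142, 139, 138, 136, 136, 134, 133, 131, 122, 107, 84, 66, 53, 37, 22, 12, 12, 15, 19, 24, 26, 28, 39, 51, 66, 73, 61, 39, 19, 13, 12, 11, 7, 15, 12, 11, 12, 12, 7]
mid 338 [171, 179, 180, 180, 181, 172, 139, 98, 119, 159, 177, 180, 180, 180, 175, 153, 110, 97, 129, 133, 106, 68, 28, 10, 10, 14, 21, 23, 24, 29, 37, 51, 65, 74, 78, 77, 71, 56, 36, 18, 13, 11, 11, 12, 10, 10, 9]
edgeR 338 [166, 169, 170, 170, 168, 167, 168, 170, 168, 168, 169, 168, 169, 168, 166, 149, 113, 102, 134, 153, 130, 77, 28, 13, 14, 14, 17, 24, 25, 31, 35, 48, 61, 71, 71, 74, 74, 72, 71, 61, 39, 19, 12, 11, 11, 7, 8]
```

Emit:
move_arm(offset=[[0, 0, 0], [0, 0, 0], [-0.08, 0, 0], [0, 0, 0], [0, 0, 0]], twist=[[0, 0, 0], [0, 0, 0], [0, 0, 0], [0, 0, 0], [0, 0, 0]], grip=[0.4, 0.5, 0.5, 0.4, 0.3])

```text
time: 9.9
ee_pos: [0.4335, 0.2668, 0.0468]
tcp_rot: [-179.9, -0.0, -167.8]
wrist_force: [4.3, -1.0, 0.7]
opening: 0.0258
grasp_force: 1.8
```

Emit:
move_arm(offset=[[0, 0, 0], [0, 0, 0], [0, 0, 0], [0, 0, 0], [0, 0, 0]], twist=[[0, 0, 0], [0, 0, 0], [0, 0, 0], [0, 0, 0], [0, 0, 0]], grip=[0.2, 0.2, 0.2, 0.2, 0.2])

```text
time: 10.4
ee_pos: [0.4336, 0.2665, 0.0469]
tcp_rot: [-179.9, -0.0, -167.8]
wrist_force: [4.5, -4.7, 2.2]
opening: 0.0225
grasp_force: 25.8
```

```bash
python3 look2.py w11; python3 - <<'E'
import cv2
a=cv2.imread('pics/w11.png');a=cv2.convertScaleAbs(a,alpha=2,beta=10)
cv2.imwrite('pics/w11c.png',cv2.resize(a[240:385,200:350],None,fx=5,fy=4,interpolation=cv2.INTER_CUBIC))
E
```

```text
10.4 [0.4336 0.2665 0.0469] [-1.7989e+02 -4.0000e-02 -1.6782e+02] [ 4.5 -4.7  2.2] 0.022455049014757707 25.82872850820422
tcp rel mouth -25.326337715558193 4.199853855139784
rows z59 362.4 z52 284.6 270.1
bar 240 [120, 121, 121, 122, 122, 122, 121, 122, 122, 121, 117, 101, 64, 26, 10, 9, 10, 11, 12, 11, 12, 13, 14, 13, 14, 13, 15, 14, 15, 15, 14, 16, 15, 15, 14, 14, 14, 14, 15, 14, 15, 15, 13, 12, 13, 18, 36, 56, 68, 71, 71, 71, 71, 70, 69]
edgeL 338 [153, 154, 153, 150, 150, 148, 146, 145, 143, 141, 140, 138, 137, 136, 136, 132, 130, 121, 98, 75, 61, 44, 22, 11, 13, 15, 17, 22, 23, 28, 31, 42, 55, 68, 58, 39, 19, 11, 11, 14, 8, 13, 10, 12, 11, 11, 12]
mid 338 [172, 180, 181, 181, 180, 174, 147, 108, 123, 159, 177, 181, 181, 180, 178, 160, 116, 90, 131, 151, 125, 78, 34, 14, 10, 13, 17, 20, 23, 27, 32, 40, 56, 70, 77, 76, 70, 56, 36, 19, 12, 12, 13, 10, 11, 10, 10]
edgeR 338 [166, 168, 168, 170, 169, 169, 168, 170, 169, 170, 170, 169, 169, 169, 166, 152, 120, 96, 129, 158, 156, 117, 56, 16, 8, 14, 17, 22, 22, 25, 30, 41, 52, 67, 73, 73, 74, 73, 71, 62, 38, 17, 10, 13, 8, 8, 8]
```

View pics/w11c.png

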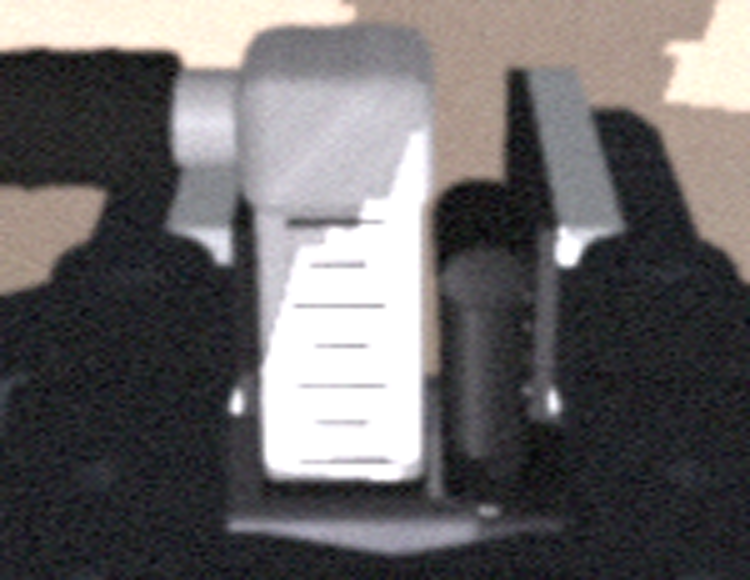

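Emit:
move_arm(offset=[[0, 0, 0], [0, 0, 0], [0, 0, 0], [-0.08, 0, 0], [0, 0, 0]], twist=[[0, 0, 0], [0, 0, 0], [0, 0, 0], [0, 0, 0], [0, 0, 0]], grip=[0.4, 0.45, 0.45, 0.45, 0.45])

```text
time: 10.95
ee_pos: [0.434, 0.2676, 0.0469]
tcp_rot: [180.0, -0.1, -167.8]
wrist_force: [1.5, 2.4, -0.4]
opening: 0.0387
grasp_force: 1.0
```

Emit:
move_arm(offset=[[0, 0, 0], [0, 0, 0], [0, 0, 0], [0, 0, 0], [0, 0, 0]], twist=[[0, 0, 0], [0, 0, 0], [0, 0, 0], [0, 0, 0], [0, 0, 0]], grip=[0.35, 0.25, 0.2, 0.2, 0.2])

```text
time: 11.45
ee_pos: [0.4342, 0.2666, 0.0471]
tcp_rot: [-179.9, -0.1, -167.8]
wrist_force: [1.6, -4.3, 2.2]
opening: 0.0228
grasp_force: 24.5
```

```bash
python3 look2.py w12
```

```text
11.45 [0.4342 0.2666 0.0471] [-1.7989e+02 -5.0000e-02 -1.6781e+02] [ 1.6 -4.3  2.2] 0.02278702907417979 24.4717447925359
tcp rel mouth -24.68065177276507 4.1888384544725525
rows z59 361.0 z52 283.1 268.5
bar 240 [121, 122, 122, 121, 122, 121, 122, 121, 121, 117, 99, 62, 24, 10, 10, 9, 12, 12, 10, 13, 12, 13, 13, 14, 14, 14, 14, 15, 14, 14, 15, 13, 15, 14, 14, 14, 14, 15, 14, 13, 14, 13, 14, 13, 18, 37, 58, 69, 72, 72, 71, 71, 71, 70, 69]
edgeL 338 [150, 149, 148, 148, 146, 144, 144, 141, 141, 139, 136, 137, 135, 134, 130, 122, 107, 88, 71, 61, 43, 22, 14, 14, 15, 20, 23, 24, 30, 35, 47, 65, 75, 76, 63, 37, 16, 13, 12, 9, 12, 10, 12, 13, 11, 8, 7]
mid 338 [180, 181, 180, 181, 174, 145, 107, 122, 159, 177, 180, 181, 180, 177, 158, 112, 86, 123, 137, 111, 72, 34, 12, 12, 12, 18, 23, 25, 29, 36, 48, 63, 73, 77, 78, 76, 71, 55, 36, 20, 12, 12, 10, 10, 10, 8, 9]
edgeR 338 [168, 169, 168, 168, 170, 168, 169, 169, 169, 168, 168, 167, 168, 166, 153, 118, 98, 129, 155, 143, 97, 42, 14, 11, 13, 19, 24, 25, 27, 34, 48, 60, 70, 73, 73, 73, 75, 73, 70, 59, 40, 18, 11, 12, 8, 11, 6]
```

Emit:
move_arm(offset=[[0.06, 0, 0], [0, 0, 0], [0, 0, 0]], twist=[[0, 0, 0], [0, 0, 0], [0, 0, 0]], grip=[0.2, 0.2, 0.2])

```text
time: 11.8
ee_pos: [0.4342, 0.2666, 0.0471]
tcp_rot: [-179.9, 0.0, -167.8]
wrist_force: [4.7, -4.3, -0.8]
opening: 0.0228
grasp_force: 24.7
```

```bash
python3 look2.py w13; python3 - <<'E'
from h import *
q=cam('scene');M=np.array([.4592,.2678]);e=np.array([.977,.213]);f=np.array([-.213,.977])
for xs in (40,0,-20,-50):
   r=[]
   for ys in (-40,-20,20,40,60):
    u,v=proj(q,[*(M+e*(.150+xs/1000)+f*ys/1000),.130]);r.append(round(float(at_depth(q,(u,v))[2])*1000))
   print(xs,r)
for t in ['lime_bottle','dome_stick','marker']:
    for x in finder.pinpoint(q,t)[:1]: print(t,x['p'],x['position'],at_depth(q,x['position']))
E
```

```text
11.8 [0.4342 0.2666 0.0471] [-1.7989e+02  1.0000e-02 -1.6782e+02] [ 4.7 -4.3 -0.8] 0.022779484889611196 24.729837966151536
tcp rel mouth -24.709161710852236 4.168114086381153
rows z59 361.0 z52 283.1 268.6
bar 240 [121, 121, 123, 122, 122, 122, 122, 121, 121, 118, 101, 65, 25, 10, 10, 12, 12, 10, 12, 11, 13, 12, 14, 13, 13, 14, 15, 14, 14, 16, 15, 14, 14, 15, 14, 16, 15, 14, 14, 15, 13, 14, 12, 13, 18, 36, 57, 69, 71, 71, 71, 71, 70, 70, 70]
edgeL 338 [149, 150, 149, 147, 147, 145, 144, 142, 141, 140, 138, 138, 135, 134, 131, 121, 108, 87, 69, 57, 42, 22, 11, 9, 14, 19, 22, 25, 30, 38, 47, 64, 76, 75, 62, 39, 19, 10, 9, 11, 12, 11, 10, 12, 12, 12, 8]
mid 338 [180, 180, 181, 180, 174, 146, 107, 122, 160, 177, 180, 180, 180, 176, 154, 108, 90, 126, 138, 111, 73, 33, 15, 12, 15, 20, 24, 25, 29, 36, 49, 63, 74, 77, 78, 76, 71, 56, 35, 19, 13, 10, 13, 10, 11, 10, 10]
edgeR 338 [170, 168, 169, 169, 170, 169, 170, 167, 169, 168, 168, 168, 169, 165, 153, 121, 104, 132, 153, 137, 89, 39, 13, 12, 15, 19, 22, 25, 30, 37, 46, 63, 68, 73, 72, 74, 75, 72, 70, 60, 37, 19, 12, 12, 5, 11, 7]
40 [129, 127, 131, 130, 130]
0 [131, 130, 130, 131, 131]
-20 [130, 130, 131, 128, 129]
-50 [128, 129, 126, 816, 127]
dome_stick 0.56 [236.0, 298.8] [0.41035898 0.48974305 0.01801214]
marker 0.7 [281.6, 315.7] [0.3158037  0.45371851 0.01138841]
```

```bash
python3 -c "
from workcell import bot
print(bot.job_done())"
```

```text
the job is handed in; nothing more can be done
None
```

The job is handed in at about 12 s: the lid is shut and level, the cam lever is closed flat, and the gripper is still holding the leg, which I estimate at 30.7 mm drawn, 0.7 mm past its mark. The marker and domed bottle had not moved; the final check did not find the lime-capped bottle, and the arm kept well clear of it.

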